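# Draw a hot sample cup from its heater well with the lifting hook

## Task

The steel sample cup deep in the dry-block heater is done and too hot to touch: take the orange-handled lifting hook from its stand, feel your way under the cup's bail, however it leans, draw the cup out by it and set it gently down in the recess of the cork rest. Then unhook and hang the lifting hook back in its stand. Keep the forces light - no leaning on the cup's lid or the well's wall, no hard pulling when something snags - and leave the stopper and everything else where it is.

Things in the scene. Friction and masses are not known exactly. Their poses are not given: they have to be found in the camera images.
- heater: Dry-block heater, fixed: white jacket round an aluminium block, console on its own -x side. Origin: centre of the block's underside, on the worktop; z up. Block top at z = 115 mm; block and jacket span x -54..54, y -95..95 mm, the console reaches to x = -99 mm (below 90 mm). It has two upright wells; one holds the cup, the other the stopper; which one varies.
- well_left (a point): Centre of the mouth of the well at heater (0, +41, 115) mm. Each well is round, 60.5 mm across and 107 mm deep.
- well_right (a point): Centre of the mouth of the well at heater (0, -41, 115) mm. In each well two spring leaves, front and back, 30 mm over the worktop, squeeze what stands there: drawing the cup takes about 6 to 14 N in all until it is raised 20 to 25 mm, after that only its weight. Pull straight up the well: a slanted pull wedges the cup.
- stopper: Grey stopper with black top and small knob that closes the unused well: 57 mm across, 120 mm tall, its top 13 mm above the block. Origin: centre of its underside, on the well's floor. Loose; leave it.
- cup: Hot stainless cup with a fixed flat dark lid, loose, 0.17 to 0.32 kg, 58 mm across, 45 mm tall; it stands on a well's floor with 1 mm of play all round, its lid 62 mm below the block's top. Origin: centre of its underside; z up. Two ears, 7 mm wide, at cup (0, +-25.5) mm, up to 57 mm over the underside, carry a wire bail. Fingers and arm must not touch it.
- bail_pivot (a point): On the cup's axis, 55 mm over its underside. The bail, a half-round wire loop (radius 23.5 mm, wire 3.6 mm), tips about the y axis here (the cup's y) and stays as it is left, upright or leaning up to 60 degrees to the cup's +x or -x. Fully over, mid-wire is at cup x = +-20 mm, 12 mm above here. How it leans is not measured: look or feel. Pressing it from above jams it.
- lifter: Lifting hook (tool), loose, 0.12 kg, hanging upright in the stand. Origin: lowest point, on the shank's axis; z up the shank. Double hook along the tool's x: two toes of 5 mm rod, each reaching 14 mm from the axis, tips turned up to 11.7 mm height, throat between shank and tip 6.5 mm. Shank 6 mm thick, to z = 92 mm, collar 34 mm across at z 92..96, orange handle at z 96..158 mm.
- lifter_grip (a point): Point on the axis of the tool's handle, 127 mm over its lowest point. The handle is 24 mm (tool x) by 16 mm (tool y), 62 mm long: grip it across the 16 mm.
- stand: Fork stand of the lifting hook, fixed: dark foot 92 x 84 x 12 mm, a post (14 mm thick, 124 mm tall) at x = +48 mm, a black fork open towards the stand's -x, mouth flared to x = -38 mm. Origin: on the worktop right under the seat; z up. The tool hangs with its lowest point 22 mm above this origin, its axes along the stand's.
- stand_seat (a point): Where the tool's axis meets the tops of the prongs when it hangs (114 mm over the worktop). The slot is 13 mm wide; the collar rests on the prongs. Lips 2.5 mm high at the prongs' ends keep it in: lift the tool 6 mm or more, then draw it out 60 mm or more along the stand's -x. To hang it up, do the reverse.
- rest: Round cork rest, fixed, 104 mm across and 20 mm high, with a round recess 73 mm across whose floor is 8 mm over the worktop. Origin: centre of its underside. Fixed things of the room behind it: an empty pipette stand, 173 mm tall, at world (0.60 to 0.64, -0.04 to -0.09) m, and a tip box with its lid open at x > 0.60 m, y 0 to 0.15 m: keep the travelling tool and cup clear of them.
- petri_stack: Two stacked petri dishes, 90 mm across, 32 mm high; bystander, origin under its centre.
- timer: White bench timer, 66 x 66 x 19 mm; bystander, origin under its centre.
- flour_cup: Red-lidded cup of flour, 62 mm across, 73 mm tall; bystander, origin under its centre.
- reagent_bottle: Small reagent bottle with a blue cap, 56 mm across, 101 mm tall; bystander, origin under its centre.
- tube_rack: Blue rack of capped tubes, 62 x 150 x 100 mm; bystander behind the heater, origin under its centre.
There are look-alikes about, which are no part of the job. Leave any turquoise look-alike of the lifter alone.

How it is judged:
By the outcome, as a careful person would: the job done as asked, in the order asked, and still so for the second after the job is handed in, with the robot touching nothing.
It also fails if it takes over 72 s, if anything falls off the work surface, if the arm or the gripper's body presses on something with over 40 N, if the wrist force passes 120 N, or if a joint passes its speed limit or range.

## Robot

A 7-joint arm with a two-finger parallel gripper is mounted at the origin on a cart in front of the work surface, level with it; the furniture and walls round the work are solid. World frame = base frame: x ahead of the robot, y to its left, z up, the work surface at z = 0. Lengths are in m, angles in rad, forces in N, time in s.
With the tool pointing down it reaches from about 0.425 to 0.925 m from the base axis. Payload 6.8 kg.
Tool frame: the origin (TCP) lies midway between the tips of the shut fingers; the grasp point (between the pads) lies 19 mm behind it (r.grip_point_offset is the distance from the TCP to the grasp point, in m); x points along the fingers, z is the direction in which the jaws open and shut, and the axes are right-handed (so a half turn about x gives the same grasp; the last joint's range is limited). The gripper opens to 85 mm and grips with 20 to 120 N. Pads are 22 mm wide; open, the fingers measure 114 mm over their backs; the gripper's body (76 mm by 85 mm) begins 54 mm behind the grasp point. The pads swing forward as they close: fully open they stand 13 mm farther back than shut.
Start: joints at [-1.28, 0.477, 0.022, 1.555, -0.011, 1.109, -0.083], TCP at [0.262, 0.622, 0.231] pointing down, gripper open.
Joint ranges: [-2.96, 2.96], [-0.34, 2.1], [-1.41, 1.46], [0.24, 2.44], [-1.37, 4.51], [0.17, 1.92], [-2.96, 2.96]. Speed limits (rad/s): [2.39, 2.39, 3.14, 3.14, 3.14, 3.14, 3.14].

## Interface

Orientations are given as a rotation vector (axis times angle).
In Python, from bench import r gives the robot as it stands.
- The arm moves only by the tool servo_tool, never from a script. Its argument "steps" is a list of rows, each an object of numbers: "tx", "ty", "tz": the shift along the tool's x, y, z normalised to -1 to 1, where 1 is 0.05 m; "ax", "ay", "az": the turn, a rotation vector about the tool's x, y, z normalised to -1 to 1, where 1 is 6 degrees. In form: [{"tx": .., "ty": .., "tz": .., "ax": .., "ay": .., "az": ..}, ...]. A call has 1 to 12 rows; each row shifts and turns the commanded pose from where the row before left it, along the tool's axes as they then stand; what a row does not reach is not made up. A row lasts 1/8 s, in which the tool goes at most 62.5 mm and 10.7 degrees, less where a joint would pass 70% of its speed; a pose out of reach is approached as far as the arm can. A call with a number of a shift or a turn outside -1 to 1 is refused whole. A call with a gripper value outside its range is refused whole. "grip" is the closure in counts, from 0 (fully open) to 255 (shut), set as the call begins (left out, the last holds). The fingers move at their own pace and stop on an object; "squeeze" is the grip in N (left out, the last holds). Time passes only in rows, so rows that do not move let the fingers close. It gives the time, the measured TCP pose, the force and the opening at its end, in the units of the state.
- r.get_obs(): the state, without advancing time (a new reading comes with each control period).
- r.grab_frame(name): name is "side" or "top" or "wrist"; returns the picture (480x640x3 uint8, red, green, blue); there is no depth.
- r.camera_model(name): a dict with "mtx" (3x3 intrinsics, pixels), "k1" (the pictures are not rectified: a ray, as slopes to the right and down, at radius r is drawn at 1 + k1 r^2 times it, then the intrinsics apply), "R" (3x3) and "t" (3): a world point X has camera coordinates R X + t. Camera axes: x right, y down, z forward; pixel columns grow to the right and rows downward; lengths in m; the calibration is good to about 2 mm. A picture is of the moment at which its call begins: read the wrist's pose just before it. camera_model takes no time and is no camera call; for the wrist camera it gives the pose at the moment of the call.
- r.hand_in(): hands the job in, once; it reports no verdict.
The state is a dict: "clock": time; "joints": joint angles; "qvel": joint speeds; "tau": joint torques, N m; "tcp_pos": TCP position; "orientation": TCP orientation; "contact_force": force on the tool from outside, world axes, zero at the start; "moment": the same for the moment, N m; "grip_width": finger opening in m.
Only numpy, scipy, OpenCV 4.12 (cv2) and the standard library are available. Lean on these libraries where they do the work, as an engineer would, in place of code of your own. Each camera call takes 0.05 s, during which the arm holds its last target. There are 200 camera calls.

## Working session

There is one attempt and no reset: what is moved stays moved. The work goes in short steps, Python scripts to look and compute and a tool call to move; the robot and the scene stay as the last step left them, time stands still between calls to the robot, and variables do not carry over. Pictures are saved under pics/ and viewed, about 8 in all and at most 12, crops included, and the job is handed in when it is done.

Besides the shell and the picture viewer there is one more tool, called in YAML: its name, and indented under it one key for each argument. servo_tool: Moves the arm, as the interface text tells. Scaled input: -1 to 1 covers 0.05 m each way for a shift and 6 degrees each way for a turn. Its arguments: {"type":"object","properties":{"steps":{"type":"array","items":{"type":"object","properties":{"tx":{"type":"number"},"ty":{"type":"number"},"tz":{"type":"number"},"ax":{"type":"number"},"ay":{"type":"number"},"az":{"type":"number"}}}},"grip":{"type":"number"},"squeeze":{"type":"number"}},"required":["steps"]}

```bash
mkdir -p pics
cat > h.py <<'E'
import numpy as np, cv2
from bench import r
from scipy.spatial.transform import Rotation as Ro
def cam(n): 
    m=r.camera_model(n); return {k:np.array(v) for k,v in m.items()}
def ray(m,uv):
    K=m['mtx']; d=np.array([(uv[0]-K[0,2])/K[0,0],(uv[1]-K[1,2])/K[1,1]]); u=d.copy()
    for _ in range(20): u=d/(1+m['k1']*(u@u))
    R=m['R']; return -R.T@m['t'], R.T@np.array([u[0],u[1],1])
def onz(m,uv,z):
    c,d=ray(m,uv); return c+d*(z-c[2])/d[2]
def proj(m,X):
    p=m['R']@np.array(X)+m['t']; u=p[:2]/p[2]; u=u*(1+m['k1']*(u@u)); K=m['mtx']
    return np.array([K[0,0]*u[0]+K[0,2],K[1,1]*u[1]+K[1,2]])
def tri(m1,a,m2,b):
    c1,d1=ray(m1,a);c2,d2=ray(m2,b);d1/=np.linalg.norm(d1);d2/=np.linalg.norm(d2)
    s=np.linalg.lstsq(np.c_[d1,-d2],c2-c1,rcond=None)[0]
    p,q=c1+s[0]*d1,c2+s[1]*d2; return (p+q)/2,np.linalg.norm(p-q)
def snap(n,f):
    m=cam(n); im=np.array(r.grab_frame(n))[:,:,::-1].copy(); cv2.imwrite('pics/'+f+'.png',im); np.savez('pics/'+f+'.npz',**m); return m,im
def load(f): return dict(np.load('pics/'+f+'.npz')),cv2.imread('pics/'+f+'.png')
def st():
    o=r.get_obs(); print(round(o['clock'],2),np.round(o['tcp_pos'],4),np.round(Ro.from_rotvec(o['orientation']).as_matrix(),3).tolist(),'F',np.round(o['contact_force'],1),'M',np.round(o['moment'],2),'w',round(o['grip_width'],4))
E
python3 - <<'E'
from h import *
st(); snap('top','top0'); snap('side','side0')
for n in('top','side'):
    m=cam(n); print(n,-m['R'].T@m['t'],m['R'].round(2).tolist(),m['mtx'][0,0],m['k1'])
E
```

```text
0.0 [0.2619 0.6215 0.2303] [[-0.001, -0.922, 0.388], [-0.002, 0.388, 0.922], [-1.0, -0.0, -0.002]] F [-0.1  0.  -0.1] M [0.03 0.02 0.  ] w 0.085
top [ 0.48766046 -0.07374521  1.55112014] [[-0.03, -1.0, -0.0], [-1.0, 0.03, -0.06], [0.06, -0.0, -1.0]] 562.7046042436776 -0.10352649685556736
side [0.5026406  0.96506844 0.78509261] [[-1.0, -0.08, -0.01], [-0.03, 0.54, -0.84], [0.07, -0.84, -0.54]] 479.8203176563814 -0.11227954919657543
```

View pics/top0.png

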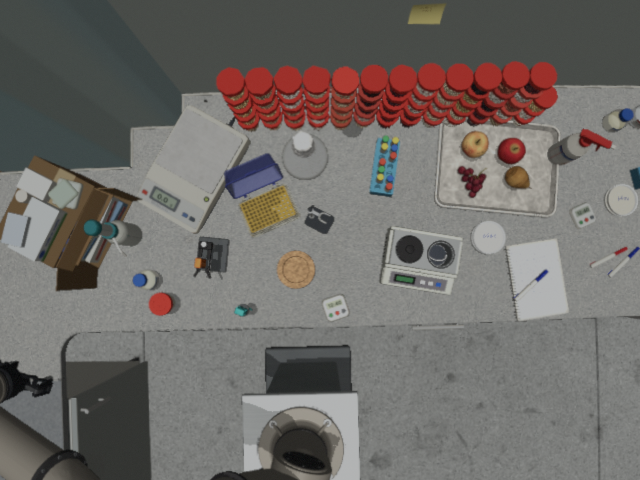

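View pics/side0.png

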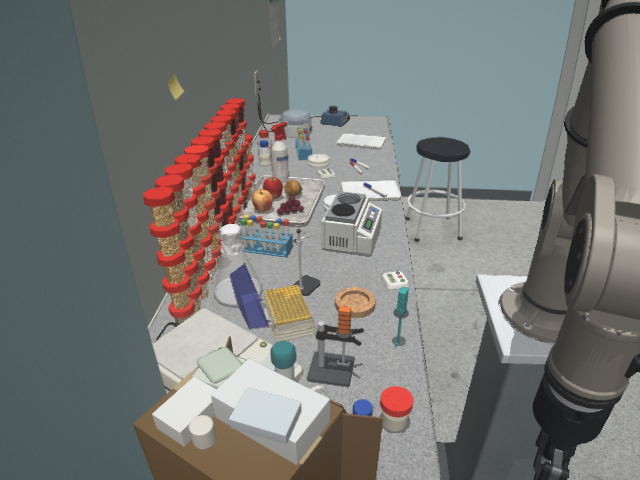

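Candidates for the lifting hook: an orange handle at top (199,263) / side (345,320), and a turquoise look-alike at top (242,310) / side (402,302). I choose the orange one, in the dark stand. Next, a close crop to check it, along with the heater.

Run:
```python
from h import *
m,im=load('top0'); ms,ims=load('side0')
a=cv2.resize(im[228:288,180:240],(400,400),interpolation=cv2.INTER_CUBIC)
b=cv2.resize(im[222:297,380:465],(400,353),interpolation=cv2.INTER_CUBIC)
c=cv2.resize(ims[300:390,300:390],(400,400),interpolation=cv2.INTER_CUBIC)
o=np.zeros((600,800,3),np.uint8); o[:300,:300]=cv2.resize(a,(300,300));o[:332,310:686]=cv2.resize(b,(376,332));o[300:600,:300]=cv2.resize(c,(300,300))
d=cv2.resize(ims[185:255,320:385],(250,269),interpolation=cv2.INTER_CUBIC);o[331:600,310:560]=d
cv2.imwrite('pics/c1.png',o)
# orange
for n,mm,i,roi in(('top',m,im,(180,230,225,295)),('side',ms,ims,(325,300,365,340))):
    x0,y0,x1,y1=roi; h=cv2.cvtColor(i,cv2.COLOR_BGR2HSV); k=cv2.inRange(h,(4,150,120),(18,255,255)); z=np.zeros_like(k); z[y0:y1,x0:x1]=k[y0:y1,x0:x1]
    ys,xs=np.nonzero(z); print(n,len(xs),xs.mean(),ys.mean(),xs.min(),xs.max(),ys.min(),ys.max())
print('rest',onz(m,(296,269),.02),'wells',onz(m,(409,249),.115),onz(m,(440,254),.128))
for uv in((391,228),(462,235),(456,271),(385,267)): print('heater corner',onz(m,uv,.115))
```

```text
top 41 197.8780487804878 262.609756097561 196 200 258 267
side 245 343.9591836734694 318.43265306122447 339 350 306 333
rest [ 0.49399388 -0.00115682  0.02      ] wells [ 0.53715203 -0.29583386  0.115     ] [ 0.52191286 -0.37256292  0.128     ]
heater corner [ 0.59218264 -0.25138582  0.115     ]
heater corner [ 0.56954427 -0.43426963  0.115     ]
heater corner [ 0.47755283 -0.41511468  0.115     ]
heater corner [ 0.49281147 -0.23280762  0.115     ]
```

View pics/c1.png

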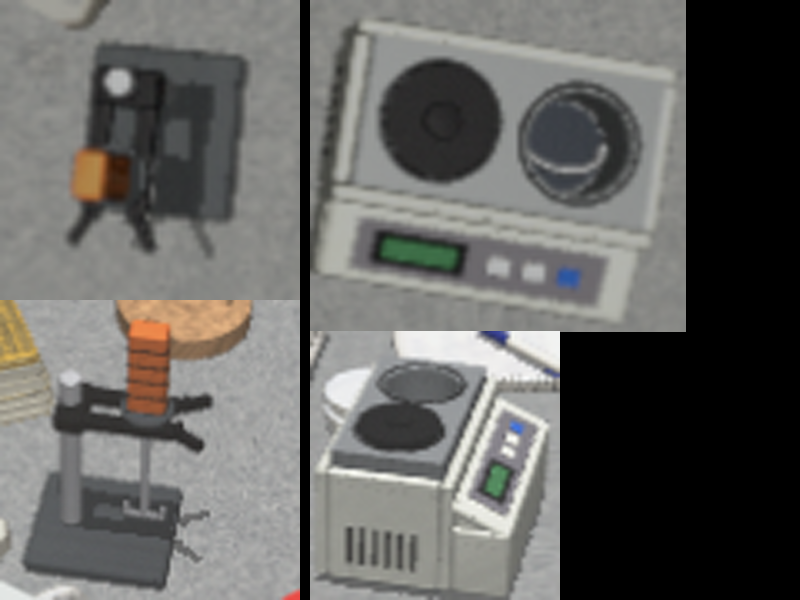

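Run:
```python
from h import *
m,im=load('top0'); ms,ims=load('side0')
p,e=tri(m,(197.9,262.6),ms,(344,318.4)); print('handle',p,e)
print('handle top',onz(m,(198,263),.18), 'post top',onz(m,(203.6,244),.124))
w=cam('wrist'); o=r.get_obs(); R=Ro.from_rotvec(o['orientation']).as_matrix(); c=-w['R'].T@w['t']
print('cam in tool',R.T@(c-o['tcp_pos']),'axes',(w['R']@R).round(3).tolist(),w['mtx'].round(1).tolist(),w['k1'])
for f,(x0,y0,x1,y1) in{'flour':(145,285,180,320),'bottle':(130,265,160,295)}.items(): print(f,onz(m,((x0+x1)/2,(y0+y1)/2),.08))
# foot edges in top crop
for uv in((95,45),(245,58),(228,218)): print('foot',onz(m,(180+uv[0]/5,228+uv[1]/5),.012))
for uv in((75,240),(150,245)): print('prong end',onz(m,(180+uv[0]/5,228+uv[1]/5),.114))
```

```text
handle [0.51494442 0.23669453 0.1558089 ] 0.0005639016435107648
handle top [0.51376398 0.23108034 0.18      ] post top [0.56293382 0.22842812 0.124     ]
cam in tool [-0.14238993  0.06932091  0.00053147] axes [[-0.0, -0.0, 1.0], [-0.275, -0.961, -0.001], [0.961, -0.275, 0.0]] [[357.7, 0.0, 324.9], [0.0, 357.7, 237.6], [0.0, 0.0, 1.0]] -0.054280684640426353
flour [0.41407193 0.34941187 0.08      ]
bottle [0.47410359 0.3955636  0.08      ]
foot [0.58846542 0.26467774 0.012     ]
foot [0.57917394 0.18160535 0.012     ]
foot [0.4915988  0.19246008 0.012     ]
prong end [0.48188894 0.25403051 0.114     ]
prong end [0.47845988 0.21527167 0.114     ]
```

servo_tool:
  steps:
    - {"ty": -0.955, "tz": -0.64, "tx": -0.1}
    - {"ty": -0.955, "tz": -0.64, "tx": -0.1}
    - {"ty": -0.955, "tz": -0.64, "tx": -0.1}
    - {"ty": -0.955, "tz": -0.64, "tx": -0.1}
    - {"ty": -0.955, "tz": -0.64}
    - {"ty": -0.955, "tz": -0.64}
    - {"ty": -0.955, "tz": -0.64}
    - {"ty": -0.955, "tz": -0.64}
    - {"ax": -0.88}
    - {"ax": -0.88}
    - {"ax": -0.88}
    - {}
  grip: 0

```text
invalid input at $.steps[0]: expected keys tx, ty, tz, ax, ay, az
```

Run:
```python
from h import *
st(); m,im=snap('wrist','w1'); print(proj(m,(.515,.236,.18)))
```

```text
0.1 [0.2619 0.6215 0.2304] [[-0.001, -0.922, 0.388], [-0.002, 0.388, 0.922], [-1.0, -0.0, -0.002]] F [ 0.8 -0.   0.4] M [ 0.03  0.01 -0.05] w 0.0853
[ 63.65059913 625.21090941]
```

View pics/w1.png

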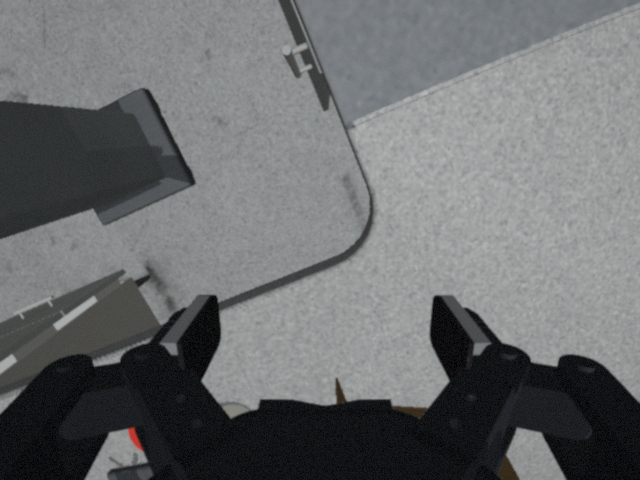

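The call was refused because every row needs all six keys, so the picture only shows the start pose. I'll resend it with all the keys.

servo_tool:
  steps:
    - {"tx": -0.1, "ty": -0.955, "tz": -0.64, "ax": 0, "ay": 0, "az": 0}
    - {"tx": -0.1, "ty": -0.955, "tz": -0.64, "ax": 0, "ay": 0, "az": 0}
    - {"tx": -0.1, "ty": -0.955, "tz": -0.64, "ax": 0, "ay": 0, "az": 0}
    - {"tx": -0.1, "ty": -0.955, "tz": -0.64, "ax": 0, "ay": 0, "az": 0}
    - {"tx": -0.1, "ty": -0.955, "tz": -0.64, "ax": 0, "ay": 0, "az": 0}
    - {"tx": -0.1, "ty": -0.955, "tz": -0.64, "ax": 0, "ay": 0, "az": 0}
    - {"tx": 0, "ty": -0.955, "tz": -0.64, "ax": 0, "ay": 0, "az": 0}
    - {"tx": 0, "ty": -0.955, "tz": -0.64, "ax": 0, "ay": 0, "az": 0}
    - {"tx": 0, "ty": 0, "tz": 0, "ax": -0.88, "ay": 0, "az": 0}
    - {"tx": 0, "ty": 0, "tz": 0, "ax": -0.88, "ay": 0, "az": 0}
    - {"tx": 0, "ty": 0, "tz": 0, "ax": -0.88, "ay": 0, "az": 0}
    - {"tx": 0, "ty": 0, "tz": 0, "ax": 0, "ay": 0, "az": 0}
  grip: 0

```text
clock: 1.65
tcp_pos: [0.5146, 0.2376, 0.261]
orientation: [-1.118, 1.265, 1.118]
contact_force: [0.1, -0.3, -0.6]
grip_width: 0.0855
```

Run:
```python
from h import *
st(); m,im=snap('wrist','w2'); print(proj(m,(.515,.236,.18)))
```

```text
1.65 [0.5146 0.2376 0.261 ] [[-0.001, -0.992, 0.123], [-0.0, 0.123, 0.992], [-1.0, 0.0, -0.0]] F [ 0.1 -0.3 -0.6] M [-0.02  0.01 -0.01] w 0.0855
[321.86761707 246.26245545]
```

View pics/w2.png

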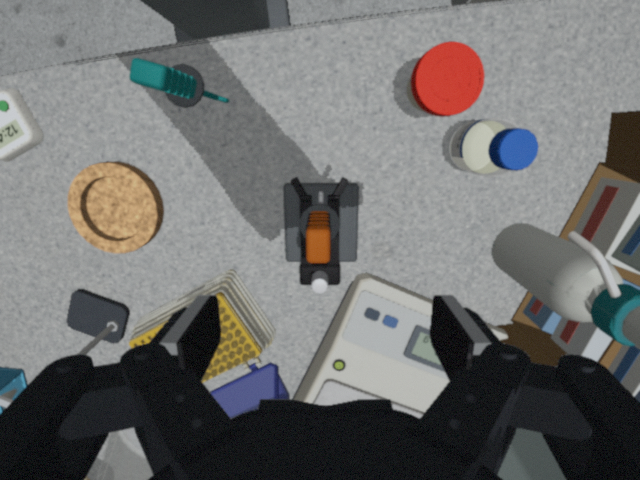

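Run:
```python
from h import *
m,im=load('w2'); h=cv2.cvtColor(im,cv2.COLOR_BGR2HSV); k=cv2.inRange(h,(3,120,60),(20,255,255)); k[:,:290]=0;k[:,350:]=0;k[:190]=0;k[290:]=0
for y in range(205,275,2):
    xs=np.nonzero(k[y])[0]
    if len(xs): print(y,xs.min(),xs.max(),int(im[y,xs].max(1).mean()),end=' | ')
cv2.imwrite('pics/c2.png',cv2.resize(im[170:300,270:370],(600,780),interpolation=cv2.INTER_CUBIC)[:600*1])
print()
for z,uv in((.012,(284,183)),(.012,(357,183)),(.012,(285,262)),(.012,(357,262)),(.124,(319.5,285))): print(z,onz(m,uv,z))
# rest for later
print('rest',onz(m,(114,207),.02))
```

```text
211 312 325 94 | 213 311 327 79 | 215 310 328 97 | 217 310 327 83 | 219 309 328 95 | 221 310 327 85 | 223 308 328 99 | 225 309 327 88 | 227 307 329 102 | 229 306 329 125 | 231 306 329 150 | 233 306 330 155 | 235 306 330 157 | 237 306 330 157 | 239 305 330 152 | 241 305 330 152 | 243 306 330 155 | 245 306 330 155 | 247 306 330 154 | 249 306 330 153 | 251 306 330 153 | 253 306 330 153 | 255 306 330 152 | 257 306 330 152 | 259 306 329 152 | 261 307 329 138 | 263 310 326 81 | 
0.012 [0.48993243 0.19609487 0.012     ]
0.012 [0.49979843 0.27525081 0.012     ]
0.012 [0.58057157 0.18313608 0.012     ]
0.012 [0.59089664 0.2661557  0.012     ]
0.124 [0.56607166 0.22705057 0.124     ]
rest [0.49079247 0.00509238 0.02      ]
```

servo_tool:
  steps:
    - {"tx": 0.64, "ty": 0, "tz": -0.08, "ax": 0, "ay": 0, "az": 0}
    - {"tx": 0.64, "ty": 0, "tz": 0, "ax": 0, "ay": 0, "az": 0}
    - {"tx": 0.64, "ty": 0, "tz": 0, "ax": 0, "ay": 0, "az": 0}
    - {"tx": 0.64, "ty": 0, "tz": 0, "ax": 0, "ay": 0, "az": 0}
    - {"tx": 0, "ty": 0, "tz": 0, "ax": 0, "ay": 0, "az": 0}
  grip: 0

```text
clock: 2.33
tcp_pos: [0.5125, 0.233, 0.1312]
orientation: [-1.118, 1.27, 1.119]
contact_force: [-0.6, -0.3, 0.5]
grip_width: 0.0853
```

servo_tool:
  steps:
    - {"tx": 0, "ty": 0, "tz": 0, "ax": 0, "ay": 0, "az": 0}
    - {"tx": 0, "ty": 0, "tz": 0, "ax": 0, "ay": 0, "az": 0}
    - {"tx": 0, "ty": 0, "tz": 0, "ax": 0, "ay": 0, "az": 0}
    - {"tx": 0, "ty": 0, "tz": 0, "ax": 0, "ay": 0, "az": 0}
    - {"tx": 0, "ty": 0, "tz": 0, "ax": 0, "ay": 0, "az": 0}
    - {"tx": 0, "ty": 0, "tz": 0, "ax": 0, "ay": 0, "az": 0}
    - {"tx": 0, "ty": 0, "tz": 0, "ax": 0, "ay": 0, "az": 0}
    - {"tx": 0, "ty": 0, "tz": 0, "ax": 0, "ay": 0, "az": 0}
  grip: 255
  squeeze: 60

```text
clock: 3.32
tcp_pos: [0.5146, 0.234, 0.134]
orientation: [-1.118, 1.264, 1.118]
contact_force: [-1.6, -0.1, 6.4]
grip_width: 0.0151
```

servo_tool:
  steps:
    - {"tx": -0.1, "ty": 0, "tz": 0, "ax": 0, "ay": 0, "az": 0}
    - {"tx": -0.1, "ty": 0, "tz": 0, "ax": 0, "ay": 0, "az": 0}
    - {"tx": -0.1, "ty": 0, "tz": 0, "ax": 0, "ay": 0, "az": 0}
    - {"tx": 0, "ty": 0, "tz": 0, "ax": 0, "ay": 0, "az": 0}

```text
clock: 3.82
tcp_pos: [0.5145, 0.234, 0.1487]
orientation: [-1.119, 1.264, 1.118]
contact_force: [0.5, -0.9, -0.6]
grip_width: 0.0155
```

Run:
```python
from h import *
st()
```

```text
3.83 [0.5145 0.234  0.1487] [[0.001, -0.993, 0.122], [0.0, 0.122, 0.993], [-1.0, -0.001, 0.001]] F [ 0.5 -0.9 -0.6] M [ 0.02 -0.02  0.04] w 0.0155
```

servo_tool:
  steps:
    - {"tx": 0, "ty": 0.45, "tz": 0, "ax": 0, "ay": 0, "az": 0}
    - {"tx": 0, "ty": 0.45, "tz": 0, "ax": 0, "ay": 0, "az": 0}
    - {"tx": 0, "ty": 0.45, "tz": 0, "ax": 0, "ay": 0, "az": 0}
    - {"tx": 0, "ty": 0.45, "tz": 0, "ax": 0, "ay": 0, "az": 0}
    - {"tx": -0.64, "ty": 0, "tz": 0, "ax": 0, "ay": 0, "az": 0}
    - {"tx": -0.64, "ty": 0, "tz": 0, "ax": 0, "ay": 0, "az": 0}
    - {"tx": -0.64, "ty": 0, "tz": 0, "ax": 0, "ay": 0, "az": 0}
    - {"tx": -0.64, "ty": 0, "tz": 0, "ax": 0, "ay": 0, "az": 0}
    - {"tx": -0.64, "ty": 0, "tz": 0, "ax": 0, "ay": 0, "az": 0}
    - {"tx": 0, "ty": 0, "tz": 0, "ax": 0, "ay": 0, "az": 0}

```text
clock: 5.08
tcp_pos: [0.426, 0.2456, 0.3106]
orientation: [-1.118, 1.259, 1.118]
contact_force: [-0.5, 0.7, -1.7]
grip_width: 0.0153
```

servo_tool:
  steps:
    - {"tx": 0, "ty": -0.2, "tz": -0.5, "ax": 0, "ay": 0, "az": 0}
    - {"tx": 0, "ty": -0.38, "tz": -0.95, "ax": 0, "ay": 0, "az": 0}
    - {"tx": 0, "ty": -0.38, "tz": -0.95, "ax": 0, "ay": 0, "az": 0}
    - {"tx": 0, "ty": -0.38, "tz": -0.95, "ax": 0, "ay": 0, "az": 0}
    - {"tx": 0, "ty": -0.38, "tz": -0.95, "ax": 0, "ay": 0, "az": 0}
    - {"tx": 0, "ty": -0.38, "tz": -0.95, "ax": 0, "ay": 0, "az": 0}
    - {"tx": 0, "ty": -0.38, "tz": -0.95, "ax": 0, "ay": 0, "az": 0}
    - {"tx": 0, "ty": -0.38, "tz": -0.95, "ax": 0, "ay": 0, "az": 0}
    - {"tx": 0, "ty": -0.38, "tz": -0.95, "ax": 0, "ay": 0, "az": 0}
    - {"tx": 0, "ty": -0.38, "tz": -0.95, "ax": 0, "ay": 0, "az": 0}
    - {"tx": 0, "ty": -0.38, "tz": -0.95, "ax": 0, "ay": 0, "az": 0}
    - {"tx": 0, "ty": -0.38, "tz": -0.95, "ax": 0, "ay": 0, "az": 0}

```text
clock: 6.58
tcp_pos: [0.5753, -0.3264, 0.3064]
orientation: [-1.117, 1.265, 1.121]
contact_force: [1.0, 0.4, -2.1]
grip_width: 0.0155
```

servo_tool:
  steps:
    - {"tx": 0, "ty": -0.22, "tz": -0.55, "ax": 0, "ay": 0, "az": 0}
    - {"tx": 0.3, "ty": 0, "tz": 0, "ax": 0, "ay": 0, "az": 0}
    - {"tx": 0.4, "ty": 0, "tz": 0, "ax": 0, "ay": 0, "az": 0}
    - {"tx": 0.2, "ty": 0, "tz": 0, "ax": 0, "ay": 0, "az": 0}
    - {"tx": 0, "ty": 0, "tz": 0, "ax": 0, "ay": 0, "az": 0}

```text
clock: 7.2
tcp_pos: [0.5827, -0.3523, 0.2619]
orientation: [-1.118, 1.264, 1.122]
contact_force: [-0.0, -0.5, -1.1]
grip_width: 0.0153
```

Run:
```python
from h import *
st(); m,im=snap('wrist','w3'); print(proj(m,(.523,-.377,.115)))
u,v=proj(m,(.523,-.377,.115)).astype(int); x0=max(0,u-130); y0=max(0,v-120)
cv2.imwrite('pics/c3.png',cv2.resize(im[y0:y0+240,x0:x0+266],(798,720),interpolation=cv2.INTER_CUBIC)[:600]); print(x0,y0)
```

```text
7.2 [ 0.5827 -0.3523  0.2619] [[-0.002, -0.993, 0.121], [0.002, 0.121, 0.993], [-1.0, 0.002, 0.001]] F [-0.  -0.5 -1.1] M [ 0.    0.03 -0.03] w 0.0153
[283.98327779 152.98455605]
153 32
```

View pics/c3.png

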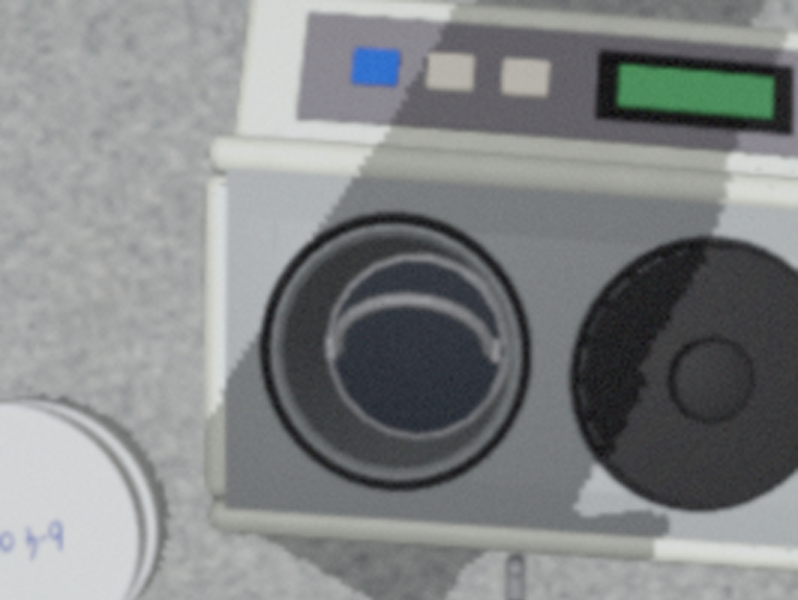

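```bash
cat >> h.py <<'E'
def bail(m,el,er,ap,z=.063):
    a,b=onz(m,el,z),onz(m,er,z); print('ears',a.round(4),b.round(4),'span',np.linalg.norm(a-b).round(4),'yaw',np.degrees(np.arctan2(-(b-a)[0],(b-a)[1])).round(1))
    return a,b
E
python3 - <<'E'
from h import *
m,im=load('w3'); f=lambda u,v:(153+u/3-.33,32+v/3-.33)
w=onz(m,f(396,351),.115); print('well',w)
for p in((262,351),(530,351),(396,212),(396,490)): print(np.linalg.norm(onz(m,f(*p),.115)-w).round(4),end=' ')
for p in((284,351),(520,351)): print('inner',np.linalg.norm(onz(m,f(*p),.115)-w).round(4),end=' ')
print('stopper',onz(m,f(706,374),.128), 'lid c',onz(m,f(416,346),.053))
for p in ((328,346),(503,346),(416,254),(416,437)): print('lid edge',onz(m,f(*p),.053).round(4))
a,b=bail(m,f(333,346),f(497,352)) 
piv=(a+b)/2; y=(b-a)/np.linalg.norm(b-a); x=np.array([y[1],-y[0],0]); c,d=ray(m,f(409,300))
for t in range(-70,71,10):
    t_=np.radians(t); q=piv+.0235*np.array([*(x[:2]*np.sin(t_)),np.cos(t_)]); print(t,((proj(m,q)-(153,32)+.33)*3).round(0),end=' ')
print(piv)
# heater yaw from jacket edge near/far in crop (front lower edge line)
p,q=onz(m,f(225,505),.115),onz(m,f(640,550),.115); print('edge',p,q,np.degrees(np.arctan2(-(q-p)[0],(q-p)[1])))
p,q=onz(m,f(230,152),.1),onz(m,f(790,190),.1); print(np.degrees(np.arctan2(-(q-p)[0],(q-p)[1])))
# hook in image
for z in(.15,.155):print(proj(m,(.5827,-.3523,z)))
E
```

```text
well [ 0.51976879 -0.3759649   0.115     ]
0.0354 0.0352 0.0347 0.0368 inner 0.0295 inner 0.0326 stopper [ 0.53456405 -0.2976383   0.128     ] lid c [ 0.52017237 -0.37628449  0.053     ]
lid edge [ 0.5167 -0.4042  0.053 ]
lid edge [ 0.5236 -0.3488  0.053 ]
lid edge [ 0.4924 -0.3723  0.053 ]
lid edge [ 0.5488 -0.3805  0.053 ]Traceback (most recent call last):
  File "<stdin>", line 8, in <module>
TypeError: bail() missing 1 required positional argument: 'ap'
```

```bash
sed -i 's/el,er,ap,z/el,er,z/' h.py
python3 - <<'E'
from h import *
m,im=load('w3'); f=lambda u,v:(153+u/3-.33,32+v/3-.33)
a,b=bail(m,f(333,346),f(497,352)) 
piv=np.array([.520,-.3762,.063]); y=(b-a)/np.linalg.norm(b-a); x=np.array([y[1],-y[0],0])
print((a+b)/2)
for t in range(-70,71,10):
    t_=np.radians(t); q=piv+.0235*np.array([*(x[:2]*np.sin(t_)),np.cos(t_)]); print(t,((proj(m,q)-(153,32)+.33)*3).round(0),end=' ')
print()
p,q=onz(m,f(225,505),.115),onz(m,f(640,550),.115); print('edge',p,q,np.degrees(np.arctan2(-(q-p)[0],(q-p)[1])))
p,q=onz(m,f(230,152),.1),onz(m,f(790,190),.1); print(np.degrees(np.arctan2(-(q-p)[0],(q-p)[1])))
# rest refine from top and w2
mt,it=load('top0'); h=cv2.cvtColor(it,cv2.COLOR_BGR2HSV); k=cv2.inRange(h,(5,60,80),(22,200,255)); k[:,:270]=0;k[:,325:]=0;k[:245]=0;k[295:]=0
c=max(cv2.findContours(k,0,2)[0],key=cv2.contourArea); e=cv2.fitEllipse(c); print('rest',e,onz(mt,e[0],.012))
m2,i2=load('w2'); h=cv2.cvtColor(i2,cv2.COLOR_BGR2HSV); k=cv2.inRange(h,(5,60,60),(22,200,255)); k[:,:50]=0;k[:,180:]=0;k[:145]=0;k[265:]=0
c=max(cv2.findContours(k,0,2)[0],key=cv2.contourArea); e=cv2.fitEllipse(c); print('rest',e,onz(m2,e[0],.014))
# hook position in w3
print(((proj(m,(.5827,-.3523,.15))-(153,32))*3))
hh=cv2.cvtColor(im,cv2.COLOR_BGR2HSV); k=cv2.inRange(hh,(4,130,60),(18,255,255)); ys,xs=np.nonzero(k[200:,200:440]); print('orange',len(xs),xs.min()+200,xs.max()+200,ys.min()+200,ys.max()+200)
E
```

```text
ears [ 0.5168 -0.4009  0.063 ] [ 0.5249 -0.3507  0.063 ] span 0.0509 yaw -9.2
[ 0.52084063 -0.37580467  0.063     ]
-70 [412. 271.] -60 [411. 277.] -50 [410. 285.] -40 [408. 295.] -30 [407. 307.] -20 [407. 320.] -10 [406. 334.] 0 [406. 349.] 10 [406. 363.] 20 [406. 377.] 30 [406. 389.] 40 [407. 400.] 50 [408. 409.] 60 [409. 416.] 70 [410. 421.] 
edge [ 0.5544763  -0.42856922  0.115     ] [ 0.58082972 -0.31720158  0.115     ] -13.31326590510185
-10.636878186473472
rest ((295.5301208496094, 269.1687316894531), (36.99127197265625, 37.44272232055664), 110.42666625976562) [0.49359856 0.00051745 0.012     ]
rest ((114.68022155761719, 206.52044677734375), (87.5514907836914, 97.36090850830078), 123.4535903930664) [0.4910622  0.00225983 0.014     ]
[513.44690281 603.5892452 ]
orange 5513 214 439 265 391
```

Run:
```python
from h import *
m,im=load('w3'); o=np.array([.5827,-.3523,.2619-.1115]); X=np.array([.993,-.121,0])
for n,p in dict(tipouter=o-X*.014+[0,0,.0117],tipinner=o-X*.0095+[0,0,.0117],axis=o,plus=o+X*.014+[0,0,.0117]).items(): print(n,proj(m,p).round(1))
cv2.imwrite('pics/c4.png',np.vstack([cv2.resize(im[200:275,285:365],(560,525),interpolation=cv2.INTER_CUBIC)]))
```

```text
tipouter [324.1 218.3]
tipinner [324.1 224.6]
axis [324.1 233.3]
plus [324.2 256.5]
```

View pics/c4.png

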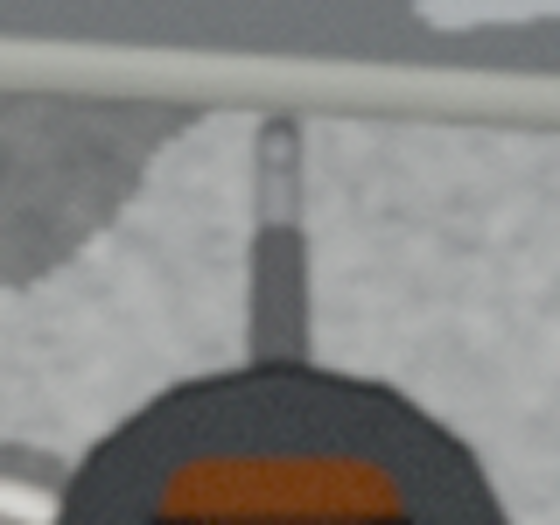

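servo_tool:
  steps:
    - {"tx": 0, "ty": 0.514, "tz": -0.316, "ax": 0, "ay": 0, "az": 0}
    - {"tx": 0, "ty": 0.514, "tz": -0.316, "ax": 0, "ay": 0, "az": 0}
    - {"tx": 0, "ty": 0, "tz": 0, "ax": 0.33, "ay": 0, "az": 0}
    - {"tx": 0, "ty": 0, "tz": 0, "ax": 0, "ay": 0, "az": 0}
    - {"tx": 0, "ty": 0, "tz": 0, "ax": 0, "ay": 0, "az": 0}

```text
clock: 7.88
tcp_pos: [0.5294, -0.3781, 0.2634]
orientation: [-1.095, 1.278, 1.094]
contact_force: [1.2, 0.5, -1.3]
grip_width: 0.0156
```

Run:
```python
from h import *
st()
```

```text
7.88 [ 0.5294 -0.3781  0.2634] [[0.001, -0.988, 0.154], [0.0, 0.154, 0.988], [-1.0, -0.001, 0.0]] F [ 1.2  0.5 -1.3] M [ 0.01 -0.02  0.  ] w 0.0156
```

servo_tool:
  steps:
    - {"tx": 0.3, "ty": 0.02, "tz": 0, "ax": 0, "ay": 0, "az": 0}
    - {"tx": 0.4, "ty": 0.01, "tz": 0, "ax": 0, "ay": 0, "az": 0}
    - {"tx": 0.4, "ty": 0, "tz": 0, "ax": 0, "ay": 0, "az": 0}
    - {"tx": 0.2, "ty": 0, "tz": 0, "ax": 0, "ay": 0, "az": 0}
    - {"tx": 0, "ty": 0, "tz": 0, "ax": 0, "ay": 0, "az": 0}

```text
clock: 8.5
tcp_pos: [0.5263, -0.3785, 0.1972]
orientation: [-1.092, 1.28, 1.094]
contact_force: [0.3, -0.1, -0.7]
grip_width: 0.0154
```

servo_tool:
  steps:
    - {"tx": 0.12, "ty": 0, "tz": 0, "ax": 0, "ay": 0, "az": 0}
    - {"tx": 0.12, "ty": 0, "tz": 0, "ax": 0, "ay": 0, "az": 0}
    - {"tx": 0.1, "ty": 0, "tz": 0, "ax": 0, "ay": 0, "az": 0}
    - {"tx": 0, "ty": 0, "tz": 0, "ax": 0, "ay": 0, "az": 0}

```text
clock: 9.0
tcp_pos: [0.5264, -0.3786, 0.1808]
orientation: [-1.092, 1.28, 1.094]
contact_force: [-0.6, 0.9, -0.9]
grip_width: 0.0154
```

Run:
```python
from h import *
st()
```

```text
9.0 [ 0.5264 -0.3786  0.1808] [[-0.001, -0.988, 0.156], [0.0, 0.156, 0.988], [-1.0, 0.001, 0.0]] F [-0.6  0.9 -0.9] M [ 0.01  0.02 -0.01] w 0.0154
```

servo_tool:
  steps:
    - {"tx": 0.08, "ty": 0, "tz": 0, "ax": 0, "ay": 0, "az": 0}
    - {"tx": 0.08, "ty": 0, "tz": 0, "ax": 0, "ay": 0, "az": 0}
    - {"tx": 0, "ty": 0, "tz": 0, "ax": 0, "ay": 0, "az": 0}
    - {"tx": 0, "ty": 0.06, "tz": 0, "ax": 0, "ay": 0, "az": 0}
    - {"tx": 0, "ty": 0.06, "tz": 0, "ax": 0, "ay": 0, "az": 0}
    - {"tx": 0, "ty": 0.06, "tz": 0, "ax": 0, "ay": 0, "az": 0}
    - {"tx": 0, "ty": 0, "tz": 0, "ax": 0, "ay": 0, "az": 0}

```text
clock: 9.88
tcp_pos: [0.5175, -0.3775, 0.1734]
orientation: [-1.093, 1.279, 1.093]
contact_force: [-0.2, 1.2, -1.5]
grip_width: 0.0151
```

servo_tool:
  steps:
    - {"tx": 0, "ty": 0.04, "tz": 0, "ax": 0, "ay": 0, "az": 0}
    - {"tx": 0, "ty": 0.04, "tz": 0, "ax": 0, "ay": 0, "az": 0}
    - {"tx": 0, "ty": 0, "tz": 0, "ax": 0, "ay": 0, "az": 0}

```text
clock: 10.25
tcp_pos: [0.5136, -0.3768, 0.1733]
orientation: [-1.093, 1.279, 1.093]
contact_force: [-0.5, 0.3, -0.3]
grip_width: 0.0155
```

Run:
```python
from h import *
st()
```

```text
10.25 [ 0.5136 -0.3768  0.1733] [[-0.0, -0.988, 0.156], [0.0, 0.156, 0.988], [-1.0, 0.0, 0.0]] F [-0.5  0.3 -0.3] M [ 0.02 -0.01 -0.01] w 0.0155
```

servo_tool:
  steps:
    - {"tx": 0, "ty": 0.035, "tz": 0, "ax": 0, "ay": 0, "az": 0}
    - {"tx": 0, "ty": 0, "tz": 0, "ax": 0, "ay": 0, "az": 0}

```text
clock: 10.5
tcp_pos: [0.5119, -0.3765, 0.1733]
orientation: [-1.093, 1.279, 1.093]
contact_force: [-0.2, 1.2, -1.7]
grip_width: 0.0155
```

Run:
```python
from h import *
st(); m,im=snap('wrist','w5'); u,v=proj(m,(.506,-.375,.08)).round(0).astype(int); print(u,v)
cv2.imwrite('pics/c5.png',cv2.resize(im[v-50:v+50,u-60:u+60],(720,600),interpolation=cv2.INTER_CUBIC))
```

```text
10.5 [ 0.5119 -0.3765  0.1733] [[-0.0, -0.988, 0.156], [0.0, 0.156, 0.988], [-1.0, 0.0, 0.0]] F [-0.2  1.2 -1.7] M [ 0.01 -0.01 -0.01] w 0.0155
325 231
```

View pics/c5.png

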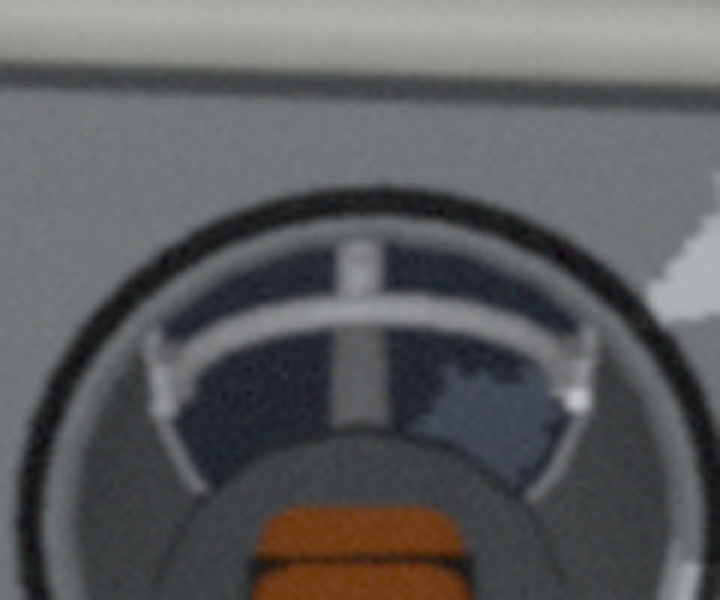

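Run:
```python
from h import *
m,im=load('w5'); c=np.array([.520,-.3762]); X=np.array([.987,-.16])
cx=lambda p:((p[:2]-c)@X*1e3).round(1)
print('wire rel. axis(cup x):')
for z in(.080,.082,.084): print(z,cx(onz(m,(325,181+308/6),z)))
print('tip outer',cx(onz(m,(325,181+240/6),.0733)),'axis',cx(np.array([.5119,-.3765])))
```

```text
wire rel. axis(cup x):
0.08 -13.4
0.082 -13.9
0.084 -14.5
tip outer -19.8 axis -7.9
```

servo_tool:
  steps:
    - {"tx": 0, "ty": 0.025, "tz": 0, "ax": 0, "ay": 0, "az": 0}
    - {"tx": 0, "ty": 0, "tz": 0, "ax": 0, "ay": 0, "az": 0}

```text
clock: 10.8
tcp_pos: [0.5107, -0.3763, 0.1733]
orientation: [-1.093, 1.279, 1.093]
contact_force: [0.1, -0.2, -1.5]
grip_width: 0.0158
```

servo_tool:
  steps:
    - {"tx": -0.05, "ty": 0, "tz": 0, "ax": 0, "ay": 0, "az": 0}
    - {"tx": -0.05, "ty": 0, "tz": 0, "ax": 0, "ay": 0, "az": 0}
    - {"tx": -0.05, "ty": 0, "tz": 0, "ax": 0, "ay": 0, "az": 0}
    - {"tx": -0.04, "ty": 0, "tz": 0, "ax": 0, "ay": 0, "az": 0}
    - {"tx": 0, "ty": 0, "tz": 0, "ax": 0, "ay": 0, "az": 0}

```text
clock: 11.42
tcp_pos: [0.5109, -0.3764, 0.183]
orientation: [-1.093, 1.279, 1.093]
contact_force: [0.4, 0.4, -1.7]
grip_width: 0.0155
```

Run:
```python
from h import *
st()
```

```text
11.43 [ 0.5109 -0.3764  0.183 ] [[0.0, -0.988, 0.156], [-0.0, 0.156, 0.988], [-1.0, -0.0, -0.0]] F [ 0.4  0.4 -1.7] M [-0.03 -0.03  0.03] w 0.0155
```

servo_tool:
  steps:
    - {"tx": -0.06, "ty": 0, "tz": 0, "ax": 0, "ay": 0, "az": 0}
    - {"tx": 0, "ty": 0, "tz": 0, "ax": 0, "ay": 0, "az": 0}
    - {"tx": -0.03, "ty": -0.055, "tz": 0, "ax": 0, "ay": 0, "az": 0}
    - {"tx": -0.025, "ty": -0.055, "tz": 0, "ax": 0, "ay": 0, "az": 0}
    - {"tx": -0.018, "ty": -0.055, "tz": 0, "ax": 0, "ay": 0, "az": 0}
    - {"tx": 0, "ty": 0, "tz": 0, "ax": 0, "ay": 0, "az": 0}

```text
clock: 12.18
tcp_pos: [0.5194, -0.3776, 0.1895]
orientation: [-1.093, 1.279, 1.093]
contact_force: [-0.7, 0.3, -1.2]
grip_width: 0.0154
```

Run:
```python
from h import *
st()
```

```text
12.18 [ 0.5194 -0.3776  0.1895] [[0.0, -0.988, 0.156], [-0.0, 0.156, 0.988], [-1.0, -0.0, -0.0]] F [-0.7  0.3 -1.2] M [ 0.01  0.06 -0.02] w 0.0154
```

servo_tool:
  steps:
    - {"tx": -0.012, "ty": -0.055, "tz": 0, "ax": 0, "ay": 0, "az": 0}
    - {"tx": -0.005, "ty": -0.055, "tz": 0, "ax": 0, "ay": 0, "az": 0}
    - {"tx": 0, "ty": -0.045, "tz": 0, "ax": 0, "ay": 0, "az": 0}
    - {"tx": 0, "ty": 0, "tz": 0, "ax": 0, "ay": 0, "az": 0}

```text
clock: 12.68
tcp_pos: [0.5269, -0.3788, 0.1902]
orientation: [-1.093, 1.279, 1.093]
contact_force: [0.2, -0.0, -1.1]
grip_width: 0.0156
```

Run:
```python
from h import *
st(); m,im=snap('wrist','w6'); u,v=proj(m,(.52,-.376,.087)).round(0).astype(int); print(u,v)
cv2.imwrite('pics/c6.png',cv2.resize(im[v-60:v+40,u-60:u+60],(720,600),interpolation=cv2.INTER_CUBIC))
```

```text
12.68 [ 0.5269 -0.3788  0.1902] [[0.0, -0.988, 0.156], [0.0, 0.156, 0.988], [-1.0, -0.0, 0.0]] F [ 0.2 -0.  -1.1] M [ 0.   -0.    0.04] w 0.0156
327 226
```

View pics/c6.png

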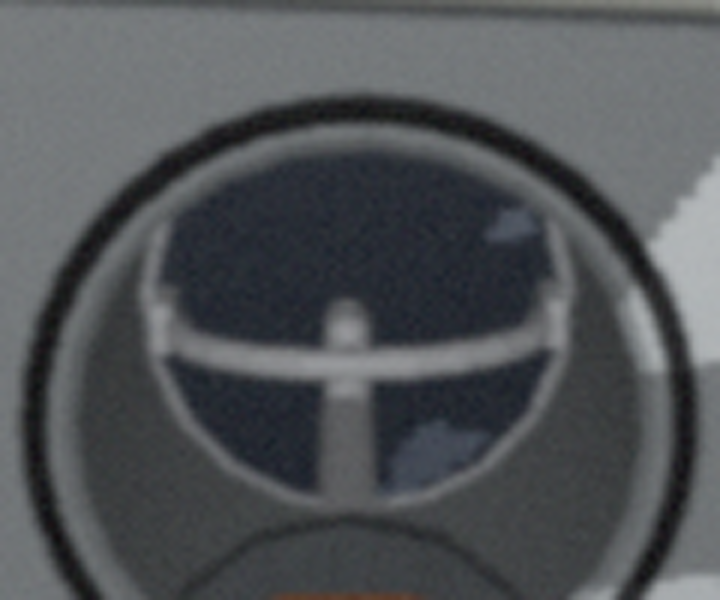

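servo_tool:
  steps:
    - {"tx": -0.03, "ty": 0.012, "tz": 0.02, "ax": 0, "ay": 0, "az": 0}
    - {"tx": -0.03, "ty": 0, "tz": 0, "ax": 0, "ay": 0, "az": 0}
    - {"tx": -0.03, "ty": 0, "tz": 0, "ax": 0, "ay": 0, "az": 0}
    - {"tx": 0, "ty": 0, "tz": 0, "ax": 0, "ay": 0, "az": 0}

```text
clock: 13.22
tcp_pos: [0.5259, -0.3774, 0.1943]
orientation: [-1.092, 1.28, 1.094]
contact_force: [-0.1, -0.3, -6.9]
grip_width: 0.0155
```

Run:
```python
from h import *
st()
```

```text
13.22 [ 0.5259 -0.3774  0.1943] [[-0.001, -0.988, 0.156], [0.001, 0.156, 0.988], [-1.0, 0.001, 0.0]] F [-0.1 -0.3 -6.9] M [ 0.01 -0.   -0.03] w 0.0155
```

Engaged: 6.9 N downward and no sideways force. I'll keep drawing straight up.

servo_tool:
  steps:
    - {"tx": -0.04, "ty": 0, "tz": 0, "ax": 0, "ay": 0, "az": 0}
    - {"tx": -0.04, "ty": 0, "tz": 0, "ax": 0, "ay": 0, "az": 0}
    - {"tx": -0.04, "ty": 0, "tz": 0, "ax": 0, "ay": 0, "az": 0}

```text
clock: 13.6
tcp_pos: [0.5262, -0.3777, 0.2008]
orientation: [-1.093, 1.279, 1.093]
contact_force: [0.4, 0.1, -8.3]
grip_width: 0.0154
```

servo_tool:
  steps:
    - {"tx": -0.05, "ty": 0, "tz": 0, "ax": 0, "ay": 0, "az": 0}
    - {"tx": -0.05, "ty": 0, "tz": 0, "ax": 0, "ay": 0, "az": 0}
    - {"tx": -0.05, "ty": 0, "tz": 0, "ax": 0, "ay": 0, "az": 0}

```text
clock: 13.98
tcp_pos: [0.5262, -0.3777, 0.2085]
orientation: [-1.093, 1.279, 1.093]
contact_force: [-0.4, 0.2, -7.9]
grip_width: 0.0154
```

Run:
```python
from h import *
st()
```

```text
13.97 [ 0.5262 -0.3777  0.2085] [[0.0, -0.988, 0.156], [-0.0, 0.156, 0.988], [-1.0, -0.0, 0.0]] F [-0.4  0.2 -7.9] M [ 0.01 -0.01 -0.04] w 0.0154
```

servo_tool:
  steps:
    - {"tx": -0.08, "ty": 0, "tz": 0, "ax": 0, "ay": 0, "az": 0}
    - {"tx": -0.08, "ty": 0, "tz": 0, "ax": 0, "ay": 0, "az": 0}
    - {"tx": -0.08, "ty": 0, "tz": 0, "ax": 0, "ay": 0, "az": 0}
    - {"tx": -0.1, "ty": 0, "tz": 0, "ax": 0, "ay": 0, "az": 0}

```text
clock: 14.48
tcp_pos: [0.5263, -0.3779, 0.2259]
orientation: [-1.093, 1.279, 1.092]
contact_force: [-0.3, 0.3, -2.7]
grip_width: 0.0152
```

servo_tool:
  steps:
    - {"tx": -0.15, "ty": 0, "tz": 0, "ax": 0, "ay": 0, "az": 0}
    - {"tx": -0.15, "ty": 0, "tz": 0, "ax": 0, "ay": 0, "az": 0}
    - {"tx": -0.15, "ty": 0, "tz": 0, "ax": 0, "ay": 0, "az": 0}
    - {"tx": -0.15, "ty": 0, "tz": 0, "ax": 0, "ay": 0, "az": 0}

```text
clock: 14.98
tcp_pos: [0.5262, -0.3778, 0.2559]
orientation: [-1.093, 1.279, 1.093]
contact_force: [0.3, 0.1, -2.9]
grip_width: 0.0151
```

servo_tool:
  steps:
    - {"tx": -0.2, "ty": 0, "tz": 0, "ax": 0, "ay": 0, "az": 0}
    - {"tx": -0.25, "ty": 0, "tz": 0, "ax": 0, "ay": 0, "az": 0}
    - {"tx": -0.25, "ty": 0, "tz": 0, "ax": 0, "ay": 0, "az": 0}
    - {"tx": -0.25, "ty": 0, "tz": 0, "ax": 0, "ay": 0, "az": 0}
    - {"tx": -0.25, "ty": 0, "tz": 0, "ax": 0, "ay": 0, "az": 0}
    - {"tx": -0.2, "ty": 0, "tz": 0, "ax": 0, "ay": 0, "az": 0}
    - {"tx": -0.1, "ty": 0, "tz": 0, "ax": 0, "ay": 0, "az": 0}
    - {"tx": 0, "ty": 0, "tz": 0, "ax": 0, "ay": 0, "az": 0}

```text
clock: 15.98
tcp_pos: [0.5263, -0.3778, 0.3305]
orientation: [-1.093, 1.279, 1.093]
contact_force: [-0.5, 0.3, -3.5]
grip_width: 0.015
```

Run:
```python
from h import *
st()
```

```text
15.97 [ 0.5263 -0.3778  0.3305] [[0.0, -0.988, 0.156], [-0.0, 0.156, 0.988], [-1.0, -0.0, -0.0]] F [-0.5  0.3 -3.5] M [-0.04  0.02  0.04] w 0.015
```

servo_tool:
  steps:
    - {"tx": -0.1, "ty": 0.02, "tz": 0.1, "ax": 0, "ay": 0, "az": 0}
    - {"tx": -0.1, "ty": 0.05, "tz": 0.2, "ax": 0, "ay": 0, "az": 0}
    - {"tx": 0, "ty": 0.07, "tz": 0.3, "ax": 0, "ay": 0, "az": 0}
    - {"tx": 0, "ty": 0.1, "tz": 0.4, "ax": 0, "ay": 0, "az": 0}
    - {"tx": 0, "ty": 0.12, "tz": 0.5, "ax": 0, "ay": 0, "az": 0}
    - {"tx": 0, "ty": 0.12, "tz": 0.5, "ax": 0, "ay": 0, "az": 0}
    - {"tx": 0, "ty": 0.12, "tz": 0.5, "ax": 0, "ay": 0, "az": 0}
    - {"tx": 0, "ty": 0.12, "tz": 0.5, "ax": 0, "ay": 0, "az": 0}
    - {"tx": 0, "ty": 0.12, "tz": 0.5, "ax": 0, "ay": 0, "az": 0}
    - {"tx": 0, "ty": 0.12, "tz": 0.5, "ax": 0, "ay": 0, "az": 0}
    - {"tx": 0, "ty": 0.12, "tz": 0.5, "ax": 0, "ay": 0, "az": 0}
    - {"tx": 0, "ty": 0.12, "tz": 0.5, "ax": 0, "ay": 0, "az": 0}

```text
clock: 17.48
tcp_pos: [0.5053, -0.1193, 0.3402]
orientation: [-1.093, 1.278, 1.094]
contact_force: [-0.0, 0.8, -3.3]
grip_width: 0.0152
```

servo_tool:
  steps:
    - {"tx": 0, "ty": 0.12, "tz": 0.5, "ax": 0, "ay": 0, "az": 0}
    - {"tx": 0, "ty": 0.12, "tz": 0.5, "ax": 0, "ay": 0, "az": 0}
    - {"tx": 0, "ty": 0.1, "tz": 0.4, "ax": 0, "ay": 0, "az": 0}
    - {"tx": 0, "ty": 0.1, "tz": 0.4, "ax": 0, "ay": 0, "az": 0}
    - {"tx": 0, "ty": 0.07, "tz": 0.3, "ax": 0, "ay": 0, "az": 0}
    - {"tx": 0, "ty": 0.05, "tz": 0.2, "ax": 0, "ay": 0, "az": 0}
    - {"tx": 0, "ty": 0.02, "tz": 0.09, "ax": 0, "ay": 0, "az": 0}
    - {"tx": 0, "ty": 0, "tz": 0, "ax": 0, "ay": 0, "az": 0}
    - {"tx": 0, "ty": 0, "tz": 0, "ax": 0, "ay": 0, "az": 0}

```text
clock: 18.6
tcp_pos: [0.4961, 0.0003, 0.3403]
orientation: [-1.092, 1.28, 1.092]
contact_force: [-0.0, -1.2, -3.3]
grip_width: 0.0152
```

Run:
```python
from h import *
st(); m,im=snap('wrist','w7'); print(proj(m,(.492,.0015,.02)), proj(m,(.492,.0015,.17)))
snap('side','s7'); cv2.imwrite('pics/c7.png',np.hstack([cv2.resize(im,(533,400)),cv2.resize(load('s7')[1][180:330,310:410],(267,400))]))
```

```text
18.6 [4.961e-01 3.000e-04 3.403e-01] [[-0.0, -0.988, 0.157], [-0.0, 0.157, 0.988], [-1.0, 0.0, -0.0]] F [-0.  -1.2 -3.3] M [-0.03 -0.01  0.01] w 0.0152
[324.93415244 187.52185676] [324.95459473 211.13699141]
```

View pics/c7.png

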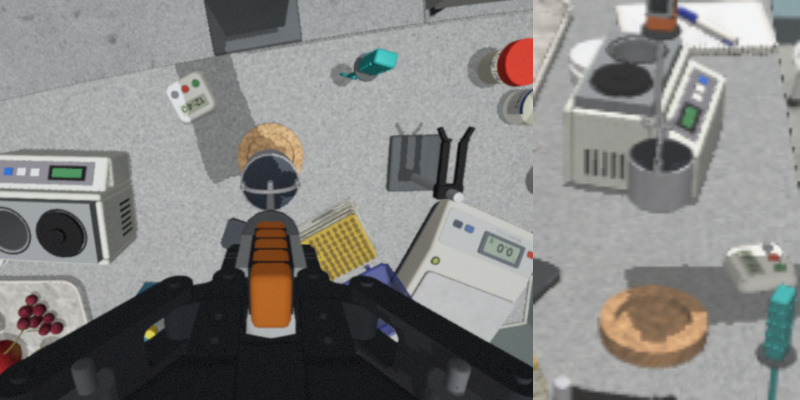

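Run:
```python
from h import *
m,im=load('w7')
g=cv2.cvtColor(im,cv2.COLOR_BGR2GRAY); h=cv2.cvtColor(im,cv2.COLOR_BGR2HSV)
k=((g<75)&(h[:,:,0]>95)&(h[:,:,0]<130)).astype(np.uint8)*255; k[:,:280]=0;k[:,370:]=0;k[:170]=0;k[260:]=0
k=cv2.morphologyEx(k,cv2.MORPH_CLOSE,np.ones((9,9)))
c=max(cv2.findContours(k,0,2)[0],key=cv2.contourArea); e=cv2.fitEllipse(cv2.convexHull(c)); print(e, cv2.boundingRect(c))
for p in (e[0],(325,216)): print(onz(m,p,.202))
x,y,w,hh=cv2.boundingRect(c); print(onz(m,(x,y+hh/2),.202),onz(m,(x+w,y+hh/2),.202),onz(m,(x+w/2,y),.202),onz(m,(x+w/2,y+hh),.202))
k=cv2.inRange(h,(5,60,60),(22,200,255)); k[:,:270]=0;k[:,380:]=0; k[:120]=0;k[230:]=0
ys,xs=np.nonzero(k); print('rest cols',np.percentile(xs,[0,100]),ys.min(), onz(m,(325,ys.min()),.02), onz(m,(xs.min(),180),.02),onz(m,(xs.max(),180),.02))
```

```text
((323.5823059082031, 225.76449584960938), (65.7894515991211, 78.84312438964844), 176.10411071777344) (292, 187, 64, 73)
[ 4.97157571e-01 -4.54136351e-04  2.02000000e-01]
[0.48936455 0.00195261 0.202     ]
[ 0.49126438 -0.02533728  0.202     ] [0.49942764 0.02569342 0.202     ] [0.46623297 0.00485551 0.202     ] [ 0.52616196 -0.004772    0.202     ]
rest cols [285. 363.] 148 [0.44270958 0.00946671 0.02      ] [ 0.47423279 -0.04777904  0.02      ] [0.49011423 0.05148106 0.02      ]
```

servo_tool:
  steps:
    - {"tx": 0.1, "ty": -0.02, "tz": 0, "ax": 0, "ay": 0, "az": 0}
    - {"tx": 0.3, "ty": 0, "tz": 0, "ax": 0, "ay": 0, "az": 0}
    - {"tx": 0.4, "ty": 0, "tz": 0, "ax": 0, "ay": 0, "az": 0}
    - {"tx": 0.4, "ty": 0, "tz": 0, "ax": 0, "ay": 0, "az": 0}
    - {"tx": 0.4, "ty": 0, "tz": 0, "ax": 0, "ay": 0, "az": 0}
    - {"tx": 0.4, "ty": 0, "tz": 0, "ax": 0, "ay": 0, "az": 0}
    - {"tx": 0.3, "ty": 0, "tz": 0, "ax": 0, "ay": 0, "az": 0}
    - {"tx": 0.15, "ty": 0, "tz": 0, "ax": 0, "ay": 0, "az": 0}
    - {"tx": 0, "ty": 0, "tz": 0, "ax": 0, "ay": 0, "az": 0}

```text
clock: 19.82
tcp_pos: [0.4968, 0.0009, 0.2174]
orientation: [-1.093, 1.28, 1.093]
contact_force: [-0.1, -0.0, -3.5]
grip_width: 0.0154
```

Run:
```python
from h import *
st(); m,im=snap('wrist','w8'); u,v=proj(m,(.492,.0015,.05)).round(0).astype(int); print(u,v)
cv2.imwrite('pics/c8.png',cv2.resize(im[v-90:v+60,u-100:u+100],(800,600),interpolation=cv2.INTER_CUBIC))
```

```text
19.82 [0.4968 0.0009 0.2174] [[-0.001, -0.988, 0.156], [-0.0, 0.156, 0.988], [-1.0, 0.001, -0.0]] F [-0.1 -0.  -3.5] M [-0.06 -0.03 -0.02] w 0.0154
324 211
```

View pics/c8.png

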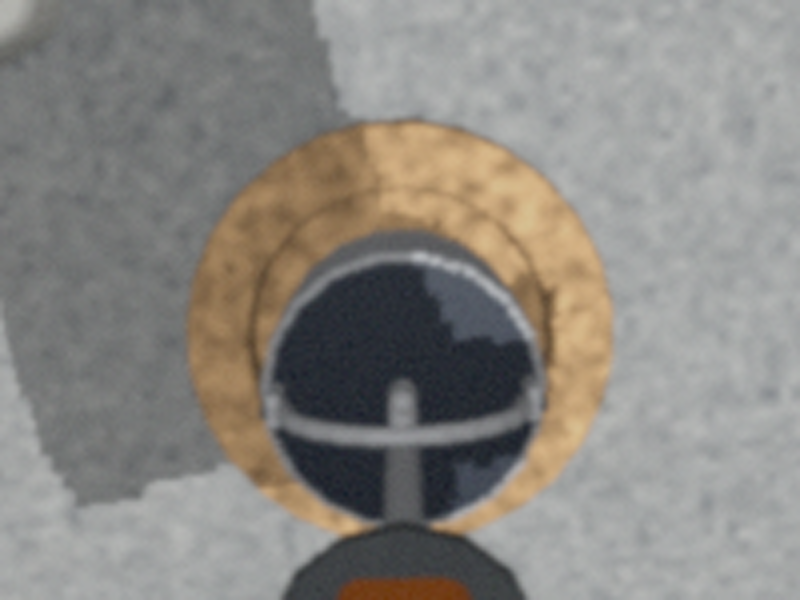

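Run:
```python
from h import *
m,im=load('w8'); f=lambda u,v:(224+u/4-.4,121+v/4-.4)
for z,p in((.02,(187,330)),(.02,(613,330)),(.02,(400,120)),(.079,(263,385)),(.079,(543,385)),(.079,(403,253)),(.079,(403,523)),(.034,(403,231))): print(z,p,onz(m,f(*p),z).round(4))
```

```text
0.02 (187, 330) [ 0.4821 -0.0495  0.02  ]
0.02 (613, 330) [0.4982 0.0518 0.02  ]
0.02 (400, 120) [0.4415 0.0089 0.02  ]
0.079 (263, 385) [ 0.4862 -0.0259  0.079 ]
0.079 (543, 385) [0.4951 0.0297 0.079 ]
0.079 (403, 253) [0.4645 0.0061 0.079 ]
0.079 (403, 523) [ 0.5194 -0.0027  0.079 ]
0.034 (403, 231) [0.4653 0.0059 0.034 ]
```

servo_tool:
  steps:
    - {"tx": 0.1, "ty": 0, "tz": 0, "ax": 0, "ay": 0, "az": 0}
    - {"tx": 0.12, "ty": 0, "tz": 0, "ax": 0, "ay": 0, "az": 0}
    - {"tx": 0.1, "ty": 0, "tz": 0, "ax": 0, "ay": 0, "az": 0}
    - {"tx": 0.06, "ty": 0, "tz": 0, "ax": 0, "ay": 0, "az": 0}
    - {"tx": 0.03, "ty": 0, "tz": 0, "ax": 0, "ay": 0, "az": 0}
    - {"tx": 0.03, "ty": 0, "tz": 0, "ax": 0, "ay": 0, "az": 0}
    - {"tx": 0, "ty": 0, "tz": 0, "ax": 0, "ay": 0, "az": 0}

```text
clock: 20.75
tcp_pos: [0.4971, 0.001, 0.1958]
orientation: [-1.093, 1.279, 1.093]
contact_force: [0.1, 0.1, -4.2]
grip_width: 0.0154
```

servo_tool:
  steps:
    - {"tx": 0.02, "ty": 0, "tz": 0, "ax": 0, "ay": 0, "az": 0}
    - {"tx": 0.02, "ty": 0, "tz": 0, "ax": 0, "ay": 0, "az": 0}
    - {"tx": 0.02, "ty": 0, "tz": 0, "ax": 0, "ay": 0, "az": 0}
    - {"tx": 0.02, "ty": 0, "tz": 0, "ax": 0, "ay": 0, "az": 0}
    - {"tx": 0, "ty": 0, "tz": 0, "ax": 0, "ay": 0, "az": 0}

```text
clock: 21.38
tcp_pos: [0.4972, 0.0009, 0.1919]
orientation: [-1.093, 1.279, 1.093]
contact_force: [-0.5, -0.2, -2.3]
grip_width: 0.0153
```

Run:
```python
from h import *
st()
```

```text
21.38 [0.4972 0.0009 0.1919] [[0.0, -0.988, 0.156], [-0.0, 0.156, 0.988], [-1.0, -0.0, 0.0]] F [-0.5 -0.2 -2.3] M [-0.05 -0.    0.01] w 0.0153
```

servo_tool:
  steps:
    - {"tx": 0.02, "ty": 0, "tz": 0, "ax": 0, "ay": 0, "az": 0}
    - {"tx": 0.02, "ty": 0, "tz": 0, "ax": 0, "ay": 0, "az": 0}
    - {"tx": 0.03, "ty": 0, "tz": 0, "ax": 0, "ay": 0, "az": 0}
    - {"tx": 0, "ty": 0, "tz": 0, "ax": 0, "ay": 0, "az": 0}

```text
clock: 21.88
tcp_pos: [0.497, 0.001, 0.1882]
orientation: [-1.093, 1.279, 1.093]
contact_force: [0.5, 0.2, -0.6]
grip_width: 0.0155
```

servo_tool:
  steps:
    - {"tx": 0.05, "ty": 0, "tz": 0, "ax": 0, "ay": 0, "az": 0}
    - {"tx": 0.05, "ty": 0, "tz": 0, "ax": 0, "ay": 0, "az": 0}
    - {"tx": 0.06, "ty": 0, "tz": 0, "ax": 0, "ay": 0, "az": 0}
    - {"tx": 0, "ty": 0, "tz": 0, "ax": 0, "ay": 0, "az": 0}

```text
clock: 22.38
tcp_pos: [0.4968, 0.001, 0.18]
orientation: [-1.093, 1.28, 1.093]
contact_force: [-1.0, -0.1, -1.1]
grip_width: 0.015
```

Run:
```python
from h import *
st()
```

```text
22.38 [0.4968 0.001  0.18  ] [[-0.001, -0.988, 0.156], [-0.0, 0.156, 0.988], [-1.0, 0.001, -0.0]] F [-1.  -0.1 -1.1] M [0.02 0.01 0.07] w 0.015
```

servo_tool:
  steps:
    - {"tx": 0.02, "ty": -0.04, "tz": 0, "ax": 0, "ay": 0, "az": 0}
    - {"tx": 0, "ty": -0.06, "tz": 0, "ax": 0, "ay": 0, "az": 0}
    - {"tx": 0, "ty": 0, "tz": 0, "ax": 0, "ay": 0, "az": 0}

```text
clock: 22.75
tcp_pos: [0.5023, 0.0002, 0.1794]
orientation: [-1.093, 1.279, 1.093]
contact_force: [0.2, -0.5, -0.5]
grip_width: 0.015
```

servo_tool:
  steps:
    - {"tx": 0, "ty": -0.08, "tz": 0, "ax": 0, "ay": 0, "az": 0}
    - {"tx": 0, "ty": -0.1, "tz": 0, "ax": 0, "ay": 0, "az": 0}
    - {"tx": 0, "ty": -0.1, "tz": 0, "ax": 0, "ay": 0, "az": 0}
    - {"tx": 0, "ty": 0, "tz": 0, "ax": 0, "ay": 0, "az": 0}

```text
clock: 23.25
tcp_pos: [0.5163, -0.0021, 0.1793]
orientation: [-1.093, 1.279, 1.092]
contact_force: [0.0, -0.2, -1.7]
grip_width: 0.0154
```

Run:
```python
from h import *
st(); m,im=snap('wrist','w9'); u,v=proj(m,(.493,.0015,.06)).round(0).astype(int); print(u,v)
cv2.imwrite('pics/c9.png',cv2.resize(im[v-90:v+60,u-100:u+100],(800,600),interpolation=cv2.INTER_CUBIC))
```

```text
23.25 [ 0.5163 -0.0021  0.1793] [[0.0, -0.988, 0.156], [-0.0, 0.156, 0.988], [-1.0, -0.0, -0.0]] F [ 0.  -0.2 -1.7] M [ 0.02 -0.02  0.03] w 0.0154
324 199
```

View pics/c9.png

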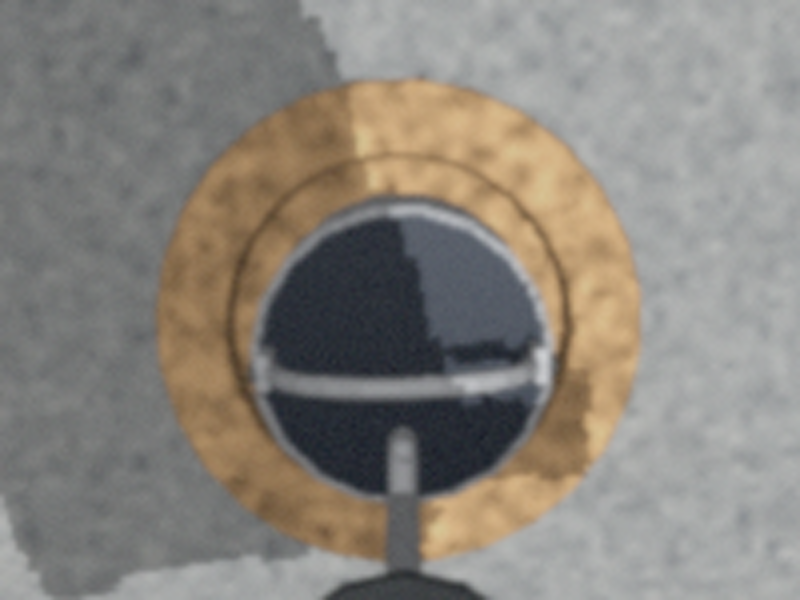

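The picture shows the cup sitting level in the recess: lid centred near (402,345), recess ring around it. The hook tip at (402,440) is clear of the bail at (400,385). Next I back the hook off, raise it and take it to the stand.

servo_tool:
  steps:
    - {"tx": 0, "ty": -0.2, "tz": 0, "ax": 0, "ay": 0, "az": 0}
    - {"tx": -0.3, "ty": 0, "tz": 0, "ax": 0, "ay": 0, "az": 0}
    - {"tx": -0.6, "ty": 0, "tz": 0, "ax": 0, "ay": 0, "az": 0}
    - {"tx": -0.8, "ty": 0, "tz": 0, "ax": 0, "ay": 0, "az": 0}
    - {"tx": -0.7, "ty": 0, "tz": 0, "ax": 0, "ay": 0, "az": 0}
    - {"tx": -0.22, "ty": 0, "tz": 0, "ax": 0, "ay": 0, "az": 0}

```text
clock: 24.05
tcp_pos: [0.5268, -0.0037, 0.3133]
orientation: [-1.094, 1.275, 1.09]
contact_force: [-0.1, 0.5, -2.1]
grip_width: 0.0154
```

servo_tool:
  steps:
    - {"tx": 0, "ty": 0.393, "tz": 0.658, "ax": 0, "ay": 0, "az": 0}
    - {"tx": 0, "ty": 0.393, "tz": 0.658, "ax": 0, "ay": 0, "az": 0}
    - {"tx": 0, "ty": 0.393, "tz": 0.658, "ax": 0, "ay": 0, "az": 0}
    - {"tx": 0, "ty": 0.393, "tz": 0.658, "ax": 0, "ay": 0, "az": 0}
    - {"tx": 0, "ty": 0.393, "tz": 0.658, "ax": 0, "ay": 0, "az": 0}
    - {"tx": 0, "ty": 0.393, "tz": 0.658, "ax": 0, "ay": 0, "az": 0}
    - {"tx": 0, "ty": 0.393, "tz": 0.658, "ax": 0, "ay": 0, "az": 0}
    - {"tx": 0, "ty": 0, "tz": 0, "ax": -0.33, "ay": 0, "az": 0}
    - {"tx": 0, "ty": 0, "tz": 0, "ax": 0, "ay": 0, "az": 0}
    - {"tx": 0, "ty": 0, "tz": 0, "ax": 0, "ay": 0, "az": 0}

```text
clock: 25.3
tcp_pos: [0.4263, 0.2441, 0.3101]
orientation: [-1.117, 1.266, 1.116]
contact_force: [-0.8, -1.3, -0.8]
grip_width: 0.0153
```

Run:
```python
from h import *
st(); o=r.get_obs(); R=Ro.from_rotvec(o['orientation']).as_matrix(); T=np.array([.4253,.245,.146]); print('to entry, units',(R.T@(T-o['tcp_pos'])/.05).round(3))
```

```text
25.3 [0.4263 0.2441 0.3101] [[-0.0, -0.992, 0.125], [-0.001, 0.125, 0.992], [-1.0, 0.0, -0.001]] F [-0.8 -1.3 -0.8] M [ 0.03 -0.06  0.03] w 0.0153
to entry, units [3.282 0.021 0.018]
```

servo_tool:
  steps:
    - {"tx": 0.4, "ty": 0.02, "tz": 0.02, "ax": 0, "ay": 0, "az": 0}
    - {"tx": 0.6, "ty": 0, "tz": 0, "ax": 0, "ay": 0, "az": 0}
    - {"tx": 0.8, "ty": 0, "tz": 0, "ax": 0, "ay": 0, "az": 0}
    - {"tx": 0.8, "ty": 0, "tz": 0, "ax": 0, "ay": 0, "az": 0}
    - {"tx": 0.48, "ty": 0, "tz": 0, "ax": 0, "ay": 0, "az": 0}
    - {"tx": 0.2, "ty": 0, "tz": 0, "ax": 0, "ay": 0, "az": 0}
    - {"tx": 0, "ty": 0, "tz": 0, "ax": 0, "ay": 0, "az": 0}

```text
clock: 26.18
tcp_pos: [0.4252, 0.246, 0.1463]
orientation: [-1.118, 1.266, 1.118]
contact_force: [-0.2, 0.6, -0.9]
grip_width: 0.0154
```

Run:
```python
from h import *
st(); o=r.get_obs(); R=Ro.from_rotvec(o['orientation']).as_matrix(); T=np.array([.5146,.234,.146]); print('to seat, units',(R.T@(T-o['tcp_pos'])/.05).round(3))
```

```text
26.18 [0.4252 0.246  0.1463] [[-0.0, -0.992, 0.123], [-0.0, 0.123, 0.992], [-1.0, 0.0, -0.001]] F [-0.2  0.6 -0.9] M [-0.02  0.01  0.02] w 0.0154
to seat, units [ 0.005 -1.804 -0.018]
```

servo_tool:
  steps:
    - {"tx": 0, "ty": -0.2, "tz": -0.018, "ax": 0, "ay": 0, "az": 0}
    - {"tx": 0, "ty": -0.3, "tz": 0, "ax": 0, "ay": 0, "az": 0}
    - {"tx": 0, "ty": -0.3, "tz": 0, "ax": 0, "ay": 0, "az": 0}
    - {"tx": 0, "ty": -0.3, "tz": 0, "ax": 0, "ay": 0, "az": 0}
    - {"tx": 0, "ty": -0.3, "tz": 0, "ax": 0, "ay": 0, "az": 0}
    - {"tx": 0, "ty": -0.25, "tz": 0, "ax": 0, "ay": 0, "az": 0}
    - {"tx": 0, "ty": -0.15, "tz": 0, "ax": 0, "ay": 0, "az": 0}
    - {"tx": 0, "ty": 0, "tz": 0, "ax": 0, "ay": 0, "az": 0}

```text
clock: 27.18
tcp_pos: [0.5145, 0.2345, 0.1462]
orientation: [-1.118, 1.265, 1.118]
contact_force: [0.2, 0.1, -1.9]
grip_width: 0.0152
```

Run:
```python
from h import *
st()
```

```text
27.18 [0.5145 0.2345 0.1462] [[-0.0, -0.992, 0.123], [-0.0, 0.123, 0.992], [-1.0, 0.0, -0.0]] F [ 0.2  0.1 -1.9] M [0.05 0.02 0.03] w 0.0152
```

No contact on the way in. Now I lower it onto the prongs.

servo_tool:
  steps:
    - {"tx": 0.1, "ty": 0, "tz": 0, "ax": 0, "ay": 0, "az": 0}
    - {"tx": 0.07, "ty": 0, "tz": 0, "ax": 0, "ay": 0, "az": 0}
    - {"tx": 0.03, "ty": 0, "tz": 0, "ax": 0, "ay": 0, "az": 0}
    - {"tx": 0.02, "ty": 0, "tz": 0, "ax": 0, "ay": 0, "az": 0}
    - {"tx": 0, "ty": 0, "tz": 0, "ax": 0, "ay": 0, "az": 0}

```text
clock: 27.8
tcp_pos: [0.5141, 0.2347, 0.1353]
orientation: [-1.119, 1.264, 1.119]
contact_force: [0.4, 0.7, -0.6]
grip_width: 0.0154
```

Run:
```python
from h import *
st()
```

```text
27.8 [0.5141 0.2347 0.1353] [[0.0, -0.993, 0.122], [0.0, 0.122, 0.993], [-1.0, -0.0, 0.0]] F [ 0.4  0.7 -0.6] M [ 0.05  0.05 -0.04] w 0.0154
```

servo_tool:
  steps:
    - {"tx": 0.02, "ty": 0, "tz": 0, "ax": 0, "ay": 0, "az": 0}
    - {"tx": 0.02, "ty": 0, "tz": 0, "ax": 0, "ay": 0, "az": 0}
    - {"tx": 0, "ty": 0, "tz": 0, "ax": 0, "ay": 0, "az": 0}

```text
clock: 28.18
tcp_pos: [0.5143, 0.2347, 0.134]
orientation: [-1.118, 1.264, 1.119]
contact_force: [-3.1, -1.5, 4.1]
grip_width: 0.015
```

Run:
```python
from h import *
st()
```

```text
28.18 [0.5143 0.2347 0.134 ] [[0.0, -0.993, 0.122], [0.0, 0.122, 0.993], [-1.0, -0.0, 0.0]] F [-3.1 -1.5  4.1] M [-0.23  0.42  0.05] w 0.015
```

servo_tool:
  steps:
    - {"tx": 0, "ty": 0, "tz": 0, "ax": 0, "ay": 0, "az": 0}
    - {"tx": 0, "ty": 0, "tz": 0, "ax": 0, "ay": 0, "az": 0}
    - {"tx": 0, "ty": 0, "tz": 0, "ax": 0, "ay": 0, "az": 0}
    - {"tx": 0, "ty": 0, "tz": 0, "ax": 0, "ay": 0, "az": 0}
    - {"tx": 0, "ty": 0, "tz": 0, "ax": 0, "ay": 0, "az": 0}
    - {"tx": 0, "ty": 0, "tz": 0, "ax": 0, "ay": 0, "az": 0}
  grip: 0

```text
clock: 28.92
tcp_pos: [0.5142, 0.2347, 0.1333]
orientation: [-1.119, 1.265, 1.119]
contact_force: [-0.4, 0.0, 0.5]
grip_width: 0.0854
```

servo_tool:
  steps:
    - {"tx": -0.2, "ty": 0, "tz": 0, "ax": 0, "ay": 0, "az": 0}
    - {"tx": -0.4, "ty": 0, "tz": 0, "ax": 0, "ay": 0, "az": 0}
    - {"tx": -0.7, "ty": 0, "tz": 0, "ax": 0, "ay": 0, "az": 0}
    - {"tx": -0.8, "ty": 0, "tz": 0, "ax": 0, "ay": 0, "az": 0}
    - {"tx": -0.44, "ty": 0, "tz": 0, "ax": 0, "ay": 0, "az": 0}
    - {"tx": 0, "ty": 0, "tz": 0, "ax": 0, "ay": 0, "az": 0}

```text
clock: 29.68
tcp_pos: [0.5153, 0.2351, 0.2628]
orientation: [-1.118, 1.26, 1.117]
contact_force: [0.6, 0.2, 0.0]
grip_width: 0.0858
```

Run:
```python
from h import *
st(); m,im=snap('wrist','w10')
m2,i2=load('w2'); h=cv2.cvtColor(im,cv2.COLOR_BGR2HSV); k=cv2.inRange(h,(3,120,60),(20,255,255)); k[:,:280]=0;k[:,360:]=0;k[:190]=0;k[290:]=0
xs=[(y,np.nonzero(k[y])[0].min(),np.nonzero(k[y])[0].max()) for y in range(190,290) if k[y].sum()>255*3]
print(xs[0],xs[len(xs)//2],xs[-1],'before: rows 211-263, cols 306-330'); print('seat now',proj(m,(.514,.2336,.18)),'then',proj(m2,(.514,.2336,.18)))
# change detection in top view vs start
mt,t=snap('top','top9'); ms,s=snap('side','side9')
for n,a,b in(('top',load('top0')[1],t),('side',load('side0')[1],s)):
    d=(cv2.absdiff(a,b).max(2)>45).astype(np.uint8)*255; d=cv2.morphologyEx(d,cv2.MORPH_OPEN,np.ones((3,3)))
    print(n,[(cv2.boundingRect(c)) for c in cv2.findContours(d,0,2)[0] if cv2.contourArea(c)>12])
```

```text
29.68 [0.5153 0.2351 0.2628] [[0.004, -0.992, 0.122], [0.003, 0.122, 0.992], [-1.0, -0.004, 0.003]] F [0.6 0.2 0. ] M [0.02 0.03 0.01] w 0.0858
(208, np.int64(317), np.int64(330)) (234, np.int64(312), np.int64(335)) (259, np.int64(315), np.int64(332)) before: rows 211-263, cols 306-330
seat now [321.26009542 242.47234185] then [318.03376434 245.24601026]
top [(314, 474, 20, 6), (212, 473, 16, 7), (282, 467, 25, 13), (293, 456, 11, 11), (283, 453, 8, 7), (70, 450, 10, 30), (333, 436, 6, 6), (259, 426, 17, 25), (274, 415, 11, 12), (289, 409, 24, 12), (0, 407, 64, 73), (0, 361, 53, 42), (171, 331, 94, 149), (236, 309, 7, 5), (149, 293, 24, 22), (133, 274, 14, 13), (433, 261, 7, 4), (285, 259, 22, 21), (429, 246, 15, 14), (113, 245, 7, 10), (151, 225, 50, 105)]
side [(329, 343, 13, 11), (346, 319, 75, 53), (567, 300, 6, 7), (486, 294, 23, 31), (503, 291, 13, 25), (401, 288, 6, 5), (510, 246, 130, 234), (592, 203, 24, 58), (618, 202, 22, 17), (610, 197, 8, 4), (564, 196, 32, 98), (531, 196, 20, 51), (577, 177, 8, 19), (597, 176, 6, 17), (572, 136, 16, 11), (605, 96, 4, 11), (338, 61, 26, 11), (367, 60, 7, 5), (602, 0, 6, 8), (312, 0, 328, 312), (375, 0, 101, 62)]
```

Run:
```python
from h import *
for f in('w2','w10'):
    m,im=load(f); h=cv2.cvtColor(im,cv2.COLOR_BGR2HSV)
    for n,lo,hi,roi,z in(('flour',(0,150,90),(4,255,255),(380,20,500,130),.073),('bottle',(105,150,60),(125,255,255),(450,100,560,190),.1),('turq',(80,120,50),(100,255,255),(100,30,240,120),.1)):
        k=cv2.inRange(h,lo,hi); x0,y0,x1,y1=roi; ys,xs=np.nonzero(k[y0:y1,x0:x1]); print(f,n,len(xs),onz(m,(xs.mean()+x0,ys.mean()+y0),z).round(4))
for f in('top0','top9'):
    m,im=load(f); h=cv2.cvtColor(im,cv2.COLOR_BGR2HSV); k=cv2.inRange(h,(5,60,80),(22,200,255)); k[:,:270]=0;k[:,325:]=0;k[:245]=0;k[295:]=0
    c=max(cv2.findContours(k,0,2)[0],key=cv2.contourArea); print(f,'rest px',np.round(cv2.fitEllipse(c)[0],1))
    g=h[240:270,398:422,2]; ys,xs=np.nonzero(g<70); print('stopper dark centroid',xs.mean()+398,ys.mean()+240)
m,im=load('top9'); k=cv2.inRange(cv2.cvtColor(im,cv2.COLOR_BGR2HSV),(95,30,0),(135,255,110)); k[:,:280]=0;k[:,312:]=0;k[:252]=0;k[290:]=0
ys,xs=np.nonzero(k); print('lid',len(xs),xs.mean(),ys.mean(),onz(m,(xs.mean(),ys.mean()),.053))
```

```text
w2 flour 4013 [0.4106 0.3585 0.073 ]
w2 bottle 1518 [0.4746 0.4023 0.1   ]
w2 turq 1656 [0.3856 0.1257 0.1   ]
w10 flour 3976 [0.4105 0.3583 0.073 ]
w10 bottle 1504 [0.4744 0.4021 0.1   ]
w10 turq 1640 [0.3855 0.126  0.1   ]
top0 rest px [295.5 269.2]
stopper dark centroid 409.3476482617587 250.12269938650306
top9 rest px [295.5 269.2]
stopper dark centroid 409.3209109730849 250.04140786749483
lid 14 294.0 266.14285714285717 [0.50158283 0.00242375 0.053     ]
```

All bystanders are unmoved and the cup's lid shows inside the rest, so I'm handing in.

Run:
```python
from h import *
r.hand_in(); st()
```

```text
the job is handed in; nothing more can be done
the job is handed in; nothing more can be done
```

The cup is in the cork rest's recess and the orange lifting hook is back in its stand. I handed the job in with the clock at about 30 s of the 72 s allowed.

**What I did:** I caught the cup's bail, which leaned about 36° toward the robot, swung it upright and drew the cup straight up. The pull peaked at about 8 N with almost no sideways force. I lowered the cup into the recess until its weight came off, unhooked without touching the bail, and hung the hook up. The gripper is open and clear of everything.

**Last checks:**
- **Cup:** the wrist picture after unhooking shows it level inside the recess, with the hook clear of the bail.
- **Lifting hook:** it settled at the same height it was taken from. Its handle is within about 1–2 mm of where it started.
- **Bystanders:** the flour cup, the bottle and the turquoise look-alike measured within 0.3 mm of before. The stopper moved less than 0.1 pixel in the top view. The petri dishes, timer and tube rack were only covered by the before/after comparison of the top and side pictures.

**Checks that disagreed:**
- **Picture comparison:** it also flagged changes around the flour cup and bottle. Those two had not moved, so I take the marks to be the arm's shadow.
- **Final cup position:** the check from the top camera found only 14 lid pixels and put the cup about 8 mm off centre. That is too few to trust, so I went by the closer wrist picture.

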